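# Stow the extension bars in the clip rail and close the keeper

## Robot

A 6-joint arm with a two-finger parallel gripper is mounted at the origin on a cart in front of the work surface, level with it; the furniture and walls round the work are solid. World frame = base frame: x ahead of the robot, y to its left, z up, the work surface at z = 0. Lengths are in m, angles in rad, forces in N, time in s.
With the tool pointing down it reaches from about 0.35 to 0.975 m from the base axis. Payload 4.9 kg.
Tool frame: the origin (TCP) lies on the mounting face of the last link; the fingertips stand 173 mm ahead of it and the grasp point (between the pads) lies 155 mm ahead of it; z points along the fingers, y is the line along which they close (so a half turn about z gives the same grasp; the last joint's range is limited). The gripper opens to 85 mm and grips with 20 to 120 N. Pads are 22 mm wide; open, the fingers measure 114 mm over their backs; the gripper's body (76 mm by 85 mm) begins 54 mm behind the grasp point. The pads swing forward as they close: fully open they stand 13 mm farther back than shut.
Start: joints at [-1.264, 0.053, 1.613, -0, 1.476, -0.119], TCP at [0.258, -0.569, 0.405] pointing down, gripper open.
Joint ranges: [-3.01, 3.01], [-1.01, 2.22], [0.06, 2.58], [-1.02, 4.17], [0.09, 2.62], [-3.14, 3.14]. Speed limits (rad/s): [2.57, 2.57, 3.14, 3.14, 3.14, 3.14].

## Interface

Orientations are given as a rotation vector (axis times angle).
In Python, from station import monitor, eyes, finish_job gives the robot as it stands. The module is installed in compiled form; this text tells all that it offers.
- The arm moves only by the tool step_arm, never from a script. Its argument "commands" is a list of rows, each a list of 3 entries, a list of its own where there are three numbers: the opening in per cent of the stroke, from 0 (shut) to 100 (fully open), then the shift along the tool's x, y, z in mm, then the turn about the tool's z in degrees. In form: [[hand, [x, y, z], yaw], ...]. A call has 1 to 12 rows; each row is the pose to reach, as a shift and turn from the pose commanded when the call began, along the tool's axes at that moment; what a row does not reach only later rows make up. A row lasts 1/8 s, in which the tool goes at most 62.5 mm and 10.7 degrees, less where a joint would pass 70% of its speed; a pose out of reach is approached as far as the arm can. A call with a gripper value outside its range is refused whole. The fingers move at their own pace and stop on an object; "squeeze" is the grip in N (left out, the last holds). Time passes only in rows, so rows that repeat a pose let the fingers close. It gives the time, the measured TCP pose, the force, the opening and the grip force at its end, in the units of the state.
- monitor.get_obs(): the state, without advancing time (a new reading comes with each control period).
- eyes.get_image(name): name is "scene" or "top" or "wrist"; returns the picture (384x512x3 uint8, red, green, blue); there is no depth.
- eyes.camera_info(name): a dict with "camera_matrix" (3x3 intrinsics, pixels), "extrinsics" (4x4, takes a point from camera to world coordinates). Camera axes: x right, y down, z forward; pixel columns grow to the right and rows downward; lengths in m; the calibration is good to about 2 mm. A picture is of the moment at which its call begins: read the wrist's pose just before it. camera_info takes no time and is no camera call; for the wrist camera it gives the pose at the moment of the call.
- finish_job(): hands the job in; it is judged then, once.
The state is a dict: "t": time; "q": joint angles; "dq": joint speeds; "effort": joint torques, N m; "tool_pos": TCP position; "tool_rot": TCP orientation; "contact_force": force on the tool from outside, world axes, zero at the start; "wrist_torque": the same for the moment, N m; "opening": finger opening in m; "grip_force": force on a finger pad.
Only numpy, scipy, OpenCV 4.12 (cv2) and the standard library are available. Lean on these libraries where they do the work, as an engineer would, in place of code of your own. Each camera call takes 0.05 s, during which the arm holds its last target. There are 200 camera calls.

## Task

Put all the loose extension bars away in the blue clip rail: first swing the crank of the knob under the rail's end to open the yellow keeper, then press each bar sideways, roughly centred, down into a clip station of its own until it snaps fully home, and finally swing the crank back so that the keeper's hooks close all the way over the bars. Leave the other things on the table where they are, and let go of everything.

Things in the scene. Friction and masses are not known exactly. Their poses are not given: they have to be found in the camera images.
- rail_mid (a point): middle of the fixed blue clip rail (plate 132 mm deep, about 320 mm long, top 80 mm above the table): point 112 mm above the table, midway between stations 2 and 3, at the height of the axis of a bar that is home. The rail runs along y; x points to its back, away from the robot. Four stations 62 mm apart along y; a bar lies across the rail, along x
- keeper_mid (a point): middle of the yellow sliding keeper, on the plate behind the clips (rail_mid x = 61 mm): one hook per station, tops 48 mm above the plate. Closed, a hook passes 12 mm over the axis of each seated bar: it blocks loading and cannot close over a bar not home. The knob opens it by 25 mm to +y, so that the hooks stand between the stations
- clip1 (a point): station 1 (from the rail's -y end): where a bar's middle lies when home; axes as rail_mid. Two upward-open spring clips at x = -40 and +40 mm, each 16 mm long, fingers fit between. Their 8 mm steel beads, 6.5 mm above the home axis, snap over the bar; a V cradle holds it below. Press straight down (-z), about 15 N; before that a bar rests about 14 mm too high on the beads
- clip2 (a point): station 2 (from the rail's -y end): where a bar's middle lies when home; axes as rail_mid. Two upward-open spring clips at x = -40 and +40 mm, each 16 mm long, fingers fit between. Their 8 mm steel beads, 6.5 mm above the home axis, snap over the bar; a V cradle holds it below. Press straight down (-z), about 15 N; before that a bar rests about 14 mm too high on the beads
- clip3 (a point): station 3 (from the rail's -y end): where a bar's middle lies when home; axes as rail_mid. Two upward-open spring clips at x = -40 and +40 mm, each 16 mm long, fingers fit between. Their 8 mm steel beads, 6.5 mm above the home axis, snap over the bar; a V cradle holds it below. Press straight down (-z), about 15 N; before that a bar rests about 14 mm too high on the beads
- clip4 (a point): station 4 (from the rail's -y end): where a bar's middle lies when home; axes as rail_mid. Two upward-open spring clips at x = -40 and +40 mm, each 16 mm long, fingers fit between. Their 8 mm steel beads, 6.5 mm above the home axis, snap over the bar; a V cradle holds it below. Press straight down (-z), about 15 N; before that a bar rests about 14 mm too high on the beads
- knob (a joint): turn of the black knob that sits on the underside of the rail's +y end and drives the keeper: 0 = closed (crank points to the front, the rail's -x), 1.5 = fully open (crank points outward, to the rail's +y; clockwise from above), stops at -0.03 and 1.62. Stays where it is left; stiff by about 0.1 N m
- knob_axis (a point): point on the knob's vertical axis, 93 mm above the table, at rail_mid x = -30, y = +170 mm; axes as rail_mid. Above it lies a wing of the rail's plate, 28 mm in radius (top at 80 mm)
- knob_grip (a point): middle of the free part of the crank's upright red grip, 93 mm above the table: a plain cylinder, 16 mm in diameter, from 61 to 115 mm above the table, 68 mm from the knob's axis; it turns with the knob; the steel crank arm below it runs at 55 mm. Can be pinched from above and led round in a circle
- bar_1_mid (a point): extension bar from a socket set, plain grey steel rod 151 mm long and 16 mm in diameter with a 16 mm square collar, 10 mm long, 65 mm either side of its middle (so it does not roll; one end has an 8 mm square stub), lying flat; this point is the middle of the bar, on its axis; y runs along the bar. May be absent
- bar_2_mid (a point): extension bar from a socket set, plain grey steel rod 151 mm long and 16 mm in diameter with a 16 mm square collar, 10 mm long, 65 mm either side of its middle (so it does not roll; one end has an 8 mm square stub), lying flat; this point is the middle of the bar, on its axis; y runs along the bar. May be absent
- bar_3_mid (a point): extension bar from a socket set, plain grey steel rod 251 mm long and 16 mm in diameter with a 16 mm square collar, 10 mm long, 115 mm either side of its middle (so it does not roll; one end has an 8 mm square stub), lying flat; this point is the middle of the bar, on its axis; y runs along the bar. May be absent
- bar_4_mid (a point): extension bar from a socket set, plain grey steel rod 251 mm long and 16 mm in diameter with a 16 mm square collar, 10 mm long, 115 mm either side of its middle (so it does not roll; one end has an 8 mm square stub), lying flat; this point is the middle of the bar, on its axis; y runs along the bar. May be absent
- filter_cap: black round filter-cap wrench, 74 mm in diameter, 22 mm high, loose; origin at the centre of its underside. A bystander
- green_driver: screwdriver with a green handle, 190 mm long, 26 mm thick, loose, lying along its y; origin at its middle, underneath. A bystander

How it is judged:
By the outcome, as a careful person would: the job done as asked, in the order asked, and still so for the second after the job is handed in, with the robot touching nothing.
Of bar_1, bar_2, bar_3, bar_4 only 3 to 4 are there at a start; the rules pass over those that are not, and their reading is None.
At some moment in a run one of bar_1, bar_2 may be knocked a few centimetres aside while the robot is not near it.
Once in a run the grip may slacken for a moment while it holds something.
It also fails if it takes over 208 s, if anything falls off the work surface, if the arm or the gripper's body presses on something with over 40 N, if the wrist force passes 120 N, or if a joint passes its speed limit or range.

## Working session

There is one attempt and no reset: what is moved stays moved. The work goes in short steps, Python scripts to look and compute and a tool call to move; the robot and the scene stay as the last step left them, time stands still between calls to the robot, and variables do not carry over. Pictures are saved under pics/ and viewed, at most 14 in all, crops included, and the job is handed in when it is done.

Besides the shell and the picture viewer there is one more tool, called after "Call:" by a JSON object that holds its "name" and its "arguments". step_arm: Moves the arm, as the interface text tells. Its arguments: {"type":"object","properties":{"commands":{"type":"array"},"squeeze":{"type":"number"}},"required":["commands"]}

```bash
mkdir -p pics; python3 - <<'E'
from station import monitor, eyes
import cv2,numpy as np
o=monitor.get_obs();print(o)
for n in("scene","top"):
    im=eyes.get_image(n);cv2.imwrite(f"pics/{n}0.png",im[:,:,::-1]);c=eyes.camera_info(n);print(n,c)
E
```

```text
{'t': 0.0, 'q': array([-1.26399295e+00,  5.33623867e-02,  1.61432139e+00,  2.77750148e-05,
        1.47597459e+00, -1.19014318e-01]), 'dq': array([ 0.00061275, -0.00116078,  0.00124131, -0.00143676, -0.00141184,
        0.00113819]), 'effort': array([ 7.06800220e-04, -3.93682480e+01, -3.70172954e+01, -7.93992149e-05,
        7.14976384e-03, -7.67471931e-06]), 'tool_pos': array([ 0.25807824, -0.56892962,  0.40344285]), 'tool_rot': array([-3.06864491e+00, -6.63391764e-01,  2.60813931e-04]), 'contact_force': array([ 0.14741945, -0.09631001,  0.94406589]), 'wrist_torque': array([-0.06308391, -0.02617885, -0.05448926]), 'grip_force': 0.0, 'opening': 0.08531204207837165}
scene {'camera_matrix': array([[410.17708957,   0.        , 253.224474  ],
       [  0.        , 410.17708957, 195.31271403],
       [  0.        ,   0.        ,   1.        ]]), 'extrinsics': array([[-0.66271205, -0.37271232,  0.64953696, -0.10328763],
       [-0.748595  ,  0.30601928, -0.58818172,  0.73954601],
       [ 0.02045174, -0.87603523, -0.48181325,  0.61139046],
       [ 0.        ,  0.        ,  0.        ,  1.        ]])}
top {'camera_matrix': array([[364.97102517,   0.        , 259.07978811],
       [  0.        , 364.97102517, 188.13429411],
       [  0.        ,   0.        ,   1.        ]]), 'extrinsics': array([[ 0.00515164, -0.98702741,  0.16046914,  0.44488711],
       [-0.99997852, -0.00443464,  0.00482598,  0.14194972],
       [-0.00405175, -0.16049055, -0.98702906,  0.93274123],
       [ 0.        ,  0.        ,  0.        ,  1.        ]])}
```

View pics/top0.png

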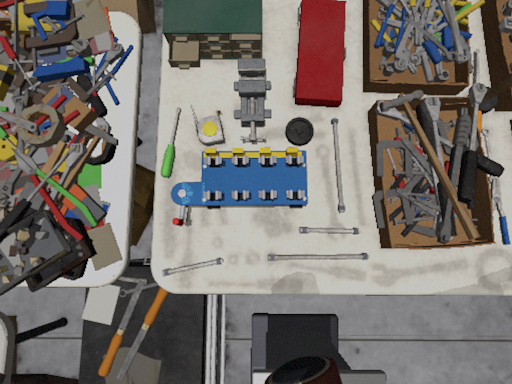

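View pics/scene0.png

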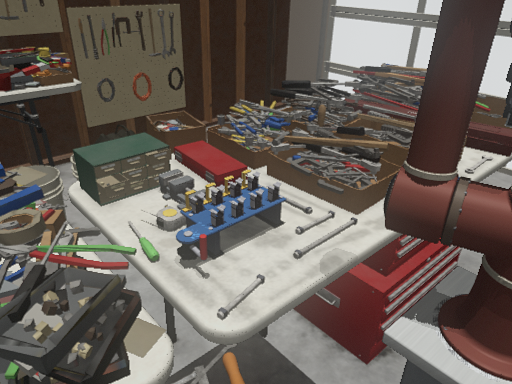

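```bash
cat > h.py <<'E'
from station import monitor, eyes
import cv2,numpy as np
from scipy.spatial.transform import Rotation as R
def ray(info,uv):
    K=info["camera_matrix"];T=info["extrinsics"]
    d=T[:3,:3]@np.linalg.solve(K,[uv[0],uv[1],1.]);return T[:3,3],d
def plane(info,uv,z):
    o,d=ray(info,uv);return (o+d*(z-o[2])/d[2])
def proj(info,p):
    T=info["extrinsics"];c=T[:3,:3].T@(np.array(p)-T[:3,3]);u=info["camera_matrix"]@c;return u[:2]/u[2]
def go(xy,z,close,gp=0.155,ref=None):
    """shift (tool axes, mm) and yaw (deg) to bring the grasp point to xy,z (tool down), closing line at angle 'close' (world deg)"""
    o=monitor.get_obs();Rm=R.from_rotvec(o["tool_rot"]).as_matrix();p=o["tool_pos"]
    tgt=np.array([xy[0],xy[1],z+gp]);s=Rm.T@(tgt-p)*1000
    a=np.degrees(np.arctan2(Rm[1,1],Rm[0,1]))
    y=-((close-a+90)%180-90)   # tool z down: positive yaw is clockwise from above
    return np.round(s,1),round(y,1)
E
python3 - <<'E'
from h import *
im=cv2.imread("pics/top0.png")
c=im[130:290,150:380];cv2.imwrite("pics/crop1.png",cv2.resize(c,None,fx=3.4,fy=3.4,interpolation=cv2.INTER_CUBIC))
i=eyes.camera_info("top");hsv=cv2.cvtColor(im,cv2.COLOR_BGR2HSV)
m=cv2.inRange(hsv,(100,120,60),(120,255,255));m[:,:165]=0;m[:,315:]=0;m[:140]=0;m[215:]=0
m=cv2.morphologyEx(m,cv2.MORPH_CLOSE,np.ones((5,5)))
cs=max(cv2.findContours(m,0,2)[0],key=cv2.contourArea).reshape(-1,2)
W=np.array([plane(i,p,.08) for p in cs])
print("blue bounds",W.min(0),W.max(0),cs.min(0),cs.max(0))
f=cs[(cs[:,0]>215)&(cs[:,0]<300)&(cs[:,1]>195)];print("front edge fit",np.polyfit(*[ [plane(i,p,.08)[k] for p in f] for k in(1,0)],1))
my=cv2.inRange(hsv,(20,120,120),(33,255,255));my[:145]=0;my[172:]=0;my[:,:200]=0;my[:,310:]=0
for c_ in cv2.findContours(my,0,2)[0]:
    if cv2.contourArea(c_)>8:print("yel",cv2.boundingRect(c_))
mr=cv2.inRange(hsv,(0,120,80),(8,255,255))[205:235,165:200];ys,xs=np.nonzero(mr);print("red",xs.min()+165,xs.max()+165,ys.min()+205,ys.max()+205,plane(i,(xs.mean()+165,ys.mean()+205),.11))
for n,(a,b) in {"s1":((166,271.5),(222,262)),"s2":((301,230),(357,231)),"l3":((269,257),(366,257)),"l4":((335,121),(341.5,209))}.items():
    A,B=plane(i,a,.008),plane(i,b,.008);print(n,A[:2],B[:2],(A+B)[:2]/2,np.linalg.norm(A-B))
E
```

```text
blue bounds [0.54257308 0.0348445  0.08      ] [0.67452728 0.35431317 0.08      ] [171 151] [306 205]
front edge fit [-1.03292909  0.78854787]
yel (219, 148, 25, 10)
yel (203, 148, 13, 9)
yel (244, 147, 58, 11)
red 173 180 218 225 [0.50254033 0.33360793 0.11      ]
s1 [0.38493599 0.3760081 ] [0.40875708 0.23770225] [0.39684653 0.30685518] 0.14034226478216602
s2 [0.48886638 0.0403295 ] [ 0.48706236 -0.10047937] [ 0.48796437 -0.03007494] 0.14082042230888073
l3 [0.42159074 0.12087125] [ 0.42285851 -0.12041004] [4.22224627e-01 2.30608274e-04] 0.24128461936168188
l4 [ 0.77595335 -0.05332405] [ 0.542454   -0.06323981] [ 0.65920367 -0.05828193] 0.23370979164153158
```

View pics/crop1.png

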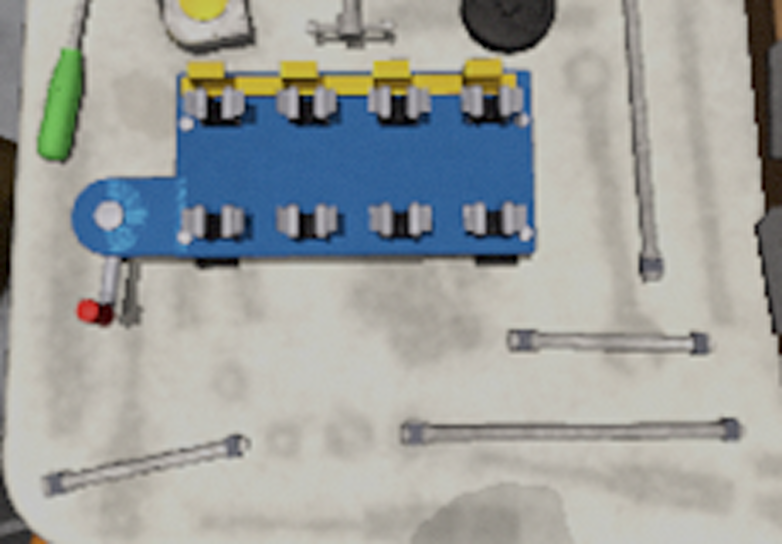

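```bash
python3 - <<'E'
from h import *
o=monitor.get_obs();i=eyes.camera_info("wrist")
T=np.eye(4);T[:3,:3]=R.from_rotvec(o["tool_rot"]).as_matrix();T[:3,3]=o["tool_pos"]
print(i["camera_matrix"]);print(np.round(np.linalg.inv(T)@i["extrinsics"],3));print(T)
print(go((.50,.2),.27,90.))
E
```

```text
[[265.46012189   0.         252.0753086 ]
 [  0.         265.46012189 189.07099942]
 [  0.           0.           1.        ]]
[[-0.    -0.949 -0.315  0.082]
 [ 1.    -0.    -0.    -0.   ]
 [ 0.    -0.315  0.949  0.03 ]
 [ 0.     0.     0.     1.   ]]
[[ 9.10709085e-01  4.13047994e-01 -5.62600682e-04  2.58080664e-01]
 [ 4.13048313e-01 -9.10707335e-01  1.80048571e-03 -5.68959456e-01]
 [ 2.31322445e-04 -1.87209996e-03 -9.99998221e-01  4.03564384e-01]
 [ 0.00000000e+00  0.00000000e+00  0.00000000e+00  1.00000000e+00]]
(array([ 537.9, -600.4,  -20.2]), np.float64(24.4))
```

Call:
{"name": "step_arm", "arguments": {"commands": [[100,[45,-50,-2],-10],[100,[90,-100,-4],-20],[100,[135,-150,-6],-30],[100,[180,-200,-8],-40],[100,[225,-250,-10],-50],[100,[270,-300,-12],-60],[100,[315,-350,-14],-70],[100,[360,-400,-16],-80],[100,[405,-450,-18],-90],[100,[450,-500,-20],-100],[100,[495,-550,-20],-110],[100,[538,-600,-20],-120]], "squeeze": 60}}

```text
t: 1.6
tool_pos: [0.484, 0.148, 0.4242]
tool_rot: [0.951, 2.994, -0.0]
contact_force: [0.9, -0.0, 0.6]
opening: 0.0856
grip_force: 0.0
```

Call:
{"name": "step_arm", "arguments": {"commands": [[100,[0,0,0],-10],[100,[0,0,0],-20],[100,[0,0,0],-30],[100,[0,0,0],-35.6],[100,[0,0,0],-35.6],[100,[0,0,0],-35.6]]}}

```text
t: 2.35
tool_pos: [0.4839, 0.1457, 0.4241]
tool_rot: [-0.002, -3.141, 0.0]
contact_force: [0.6, 0.6, -0.0]
opening: 0.0856
grip_force: 0.0
```

```bash
python3 - <<'E'
from h import *
o=monitor.get_obs();i=eyes.camera_info("wrist");im=eyes.get_image("wrist")[:,:,::-1].copy();cv2.imwrite("pics/w1.png",im)
print(o["t"],o["tool_pos"],o["q"]);np.savez("w1.npz",K=i["camera_matrix"],T=i["extrinsics"])
for n,p in {"knob":(.5785,.326,.08),"clip1":(.6085,.063,.112),"clip4":(.6085,.249,.112)}.items():print(n,proj(i,p))
cv2.imwrite("pics/w1b.png",cv2.resize(im,(800,600),interpolation=cv2.INTER_CUBIC))
E
```

```text
2.35 [0.48390542 0.1456787  0.42413076] [ 1.45059124e-01 -2.49962327e-01  1.86225253e+00 -2.70576949e-06
  1.52974161e+00 -1.42421296e+00]
knob [387.47177873 239.4962604 ]
clip1 [185.99318492 273.79935298]
clip4 [334.52749179 273.56561084]
```

View pics/w1b.png

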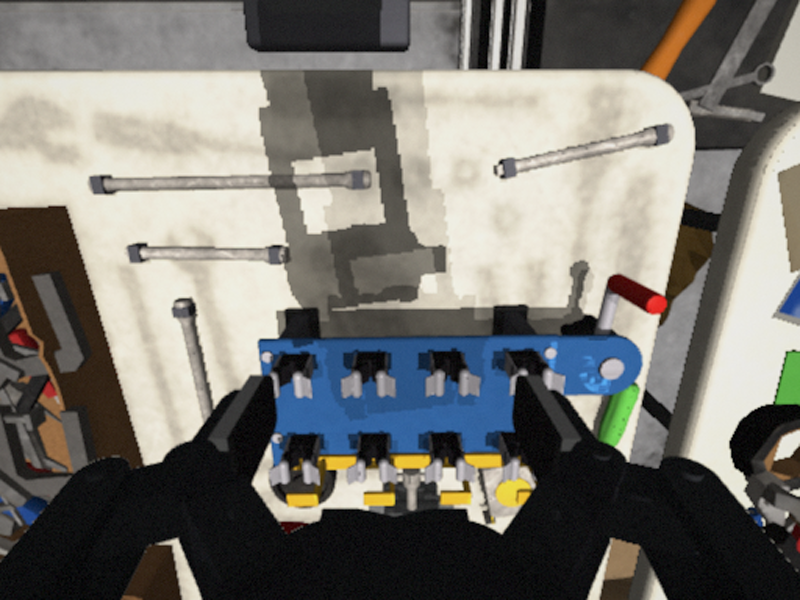

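```bash
python3 - <<'E'
from h import *
d=np.load("w1.npz");i={"camera_matrix":d["K"],"extrinsics":d["T"]}
it=eyes.camera_info("top")
s=1.5625
P={n:plane(i,np.array(uv)/s,z) for n,uv,z in [("knob",(612,369),.081),("bFL",(267,357),.08),("bFR",(550,353),.08),("bBL",(278,438),.08),("griptop",(657,303),.115)]}
print({k:v.round(4) for k,v in P.items()})
q=lambda u,v:(u/3.4+150-.35,v/3.4+130-.35)
for n,uv,z in [("knob",(108,215),.081),("bFL",(526,233),.08),("bFR",(184,238),.08),("bBL",(525,120),.08),("bBR",(186,123),.08)]:print("top",n,plane(it,q(*uv),z).round(4))
im=cv2.imread("pics/w1.png");hsv=cv2.cvtColor(im,cv2.COLOR_BGR2HSV)
m=cv2.inRange(hsv,(100,120,60),(120,255,255));m[:205]=0;m[300:]=0
f=[]
for u in range(200,320):
    v=np.nonzero(m[:,u])[0]
    if len(v):f.append(plane(i,(u,v[0]),.08))
f=np.array(f);c=np.polyfit(f[:,1],f[:,0],1);print("front",c, np.std(f[:,0]-np.polyval(c,f[:,1])))
ys,xs=np.nonzero(m);k=xs>150;print("ends",plane(i,(xs[k].min(),215),.08),plane(i,(xs[k].max(),236),.08))
mr=cv2.inRange(hsv,(0,120,60),(10,255,255))|cv2.inRange(hsv,(172,120,60),(180,255,255))
mr[:150]=0;mr[220:]=0;mr[:,:370]=0;ys,xs=np.nonzero(mr);print("red",xs.min(),xs.max(),ys.min(),ys.max())
for n,(a,b) in {"s1":((495,171),(672,131)),"s2":((128,253),(288,255)),"l3":((90,184),(371,179))}.items():
    A,B=plane(i,np.array(a)/s,.008),plane(i,np.array(b)/s,.008);print(n,(A+B)[:2]/2,np.linalg.norm(A-B),np.degrees(np.arctan2(*(B-A)[[1,0]])))
E
```

```text
{'knob': array([0.573 , 0.3302, 0.081 ]), 'bFL': array([0.5617, 0.0394, 0.08  ]), 'bFR': array([0.5584, 0.2764, 0.08  ]), 'bBL': array([0.6426, 0.0414, 0.08  ]), 'griptop': array([0.5018, 0.3336, 0.115 ])}
top knob [0.5712 0.3295 0.081 ]
top bFL [0.56   0.0394 0.08  ]
top bFR [0.5554 0.2763 0.08  ]
top bBL [0.6402 0.0389 0.08  ]
top bBR [0.637  0.2773 0.08  ]
front [-0.01541944  0.54613789] 0.0004202987056187183
ends [0.54247366 0.03499077 0.08      ] [0.57334226 0.35501601 0.08      ]
red 390 426 176 200
s1 [0.39815791 0.31173674] 0.15445094414865804 102.32428714709647
s2 [ 0.48968252 -0.03034805] 0.15156271097371174 89.1701538664676
l3 [ 0.42329319 -0.00091135] 0.25302141435724146 90.88730286722362
```

Call:
{"name": "step_arm", "arguments": {"commands": [[100,[-10,60,0],0],[100,[-20,120,20],0],[100,[-20,180,50],0],[100,[-20,185,90],0],[100,[-20,185,130],0],[100,[-20,185,160],0],[100,[-20,185,174],0],[100,[-20,185,174],0]]}}

```text
t: 3.4
tool_pos: [0.5038, 0.3305, 0.2497]
tool_rot: [-0.001, -3.14, 0.001]
contact_force: [0.2, 0.3, 0.6]
opening: 0.0855
grip_force: 0.0
```

```bash
python3 - <<'E'
from h import *
im=eyes.get_image("wrist")[:,:,::-1];cv2.imwrite("pics/w2.png",im);print(monitor.get_obs()["tool_pos"])
E
```

```text
[0.50434517 0.33076042 0.25110423]
```

View pics/w2.png

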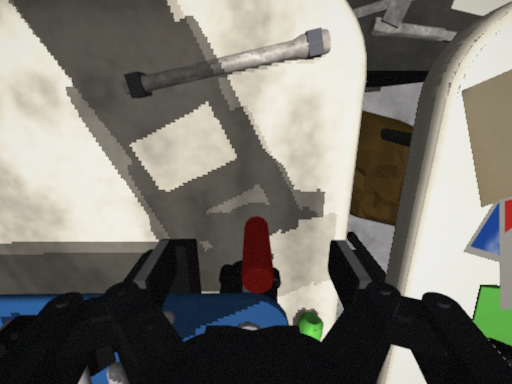

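Call:
{"name": "step_arm", "arguments": {"commands": [[0,[0,0,0],0],[0,[0,0,0],0],[0,[0,0,0],0],[0,[0,0,0],0],[0,[0,0,0],0],[0,[0,0,0],0]], "squeeze": 50}}

```text
t: 4.2
tool_pos: [0.5041, 0.3309, 0.2509]
tool_rot: [-0.0, 3.141, 0.001]
contact_force: [-1.2, 0.2, 3.8]
opening: 0.0151
grip_force: 48.6
```

Call:
{"name": "step_arm", "arguments": {"commands": [[0,[-1,8.8,0],7.5],[0,[-2.9,16.9,0],14.5],[0,[-5.8,24.7,0],21.5],[0,[-9.6,32,0],28.5],[0,[-14.3,38.9,0],35.5],[0,[-19.8,45.1,0],42.5],[0,[-26,50.6,0],49.5],[0,[-32.9,55.3,0],56.5],[0,[-40.2,59.1,0],63.5],[0,[-48,62,0],70.5],[0,[-56.1,64,0],77.5],[0,[-64.3,64.9,0],84.5]]}}

```text
t: 5.7
tool_pos: [0.5688, 0.3946, 0.2508]
tool_rot: [2.116, 2.319, -0.005]
contact_force: [-3.4, -6.2, 6.7]
opening: 0.0147
grip_force: 49.1
```

Call:
{"name": "step_arm", "arguments": {"commands": [[0,[0,0,0],0],[0,[0,0,0],0],[0,[0,0,0],0]]}}

```text
t: 6.08
tool_pos: [0.5687, 0.3945, 0.2509]
tool_rot: [2.112, 2.323, -0.004]
contact_force: [-1.5, -6.2, 4.4]
opening: 0.0149
grip_force: 48.9
```

```bash
python3 - <<'E'
from h import *
o=monitor.get_obs();print({k:np.round(o[k],3) for k in("t","q","tool_pos","contact_force","wrist_torque","opening","grip_force")})
im=eyes.get_image("top")[:,:,::-1];cv2.imwrite("pics/t1.png",cv2.resize(im[130:240,150:380],None,fx=3,fy=3,interpolation=cv2.INTER_CUBIC))
C=np.array([.5725,.328]);v=o["tool_pos"][:2]-C;print(np.linalg.norm(v),np.degrees(np.arctan2(v[1],-v[0])))
E
```

```text
{'t': np.float64(6.075), 'q': array([ 0.499,  0.335,  1.558, -0.003,  1.251,  0.405]), 'tool_pos': array([0.569, 0.394, 0.251]), 'contact_force': array([-1.454, -6.201,  4.385]), 'wrist_torque': array([-0.856,  0.218, -0.147]), 'opening': np.float64(0.015), 'grip_force': np.float64(48.916)}
0.06660170443329481 86.77007194323042
```

View pics/t1.png

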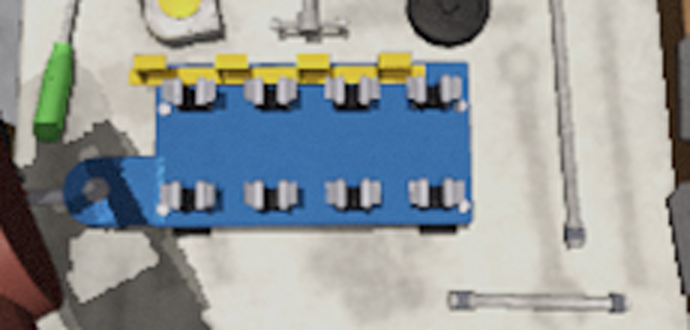

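Call:
{"name": "step_arm", "arguments": {"commands": [[100,[0,0,0],0],[100,[0,0,0],0],[100,[0,0,0],0],[100,[0,0,0],0],[100,[0,0,-40],0],[100,[0,0,-90],0],[100,[0,0,-120],0],[100,[0,0,-120],0]]}}

```text
t: 7.12
tool_pos: [0.5689, 0.3961, 0.3749]
tool_rot: [2.111, 2.324, 0.011]
contact_force: [0.5, 0.2, 0.5]
opening: 0.0854
grip_force: 0.0
```

```bash
python3 - <<'E'
from h import *
im=cv2.imread("pics/w1.png").astype(int)
for n,(u,v) in {"c1":(427,83),"c2":(323,107),"c3":(62,117),"c4":(230,114),"c5":(86,160),"c6":(178,162),"c7":(117,196),"rod":(380,95),"rod3":(140,116),"tab":(380,60),"shad":(175,130)}.items():print(n,im[v-1:v+2,u-1:u+2].mean((0,1)).round())
it=cv2.imread("pics/top0.png").astype(int)
for n,(u,v) in {"t1":(166,272),"t2":(219,262),"t3":(271,257),"t4":(365,256),"t5":(304,230),"t6":(341,208),"rod":(320,257),"tab":(320,245)}.items():print(n,it[v-1:v+2,u-1:u+2].mean((0,1)).round())
o=monitor.get_obs();print(o["t"],o["tool_pos"],o["opening"]);print(go((.398,.312),.12,12.3))
E
```

```text
c1 [126. 128. 132.]
c2 [100.  94.  95.]
c3 [95. 90. 91.]
c4 [99. 93. 94.]
c5 [97. 90. 93.]
c6 [127. 129. 133.]
c7 [136. 141. 147.]
rod [181. 192. 201.]
rod3 [168. 179. 188.]
tab [178. 197. 205.]
shad [218. 231. 236.]
t1 [110. 101. 101.]
t2 [113. 107. 107.]
t3 [118. 111. 112.]
t4 [102.  93.  93.]
t5 [110. 102. 103.]
t6 [107.  99.  99.]
rod [143. 148. 153.]
tab [186. 195. 197.]
7.125 [0.56891659 0.39609954 0.37485453] 0.08544403144073999
(array([ -67.6, -178.9,   98.4]), np.float64(-6.8))
```

```bash
cat >> h.py <<'E'
def bar(cam,mid,ang,L,rad=.03):
    """find the two collars of a bar near the expected pose; returns mid, angle, collar spacing"""
    i=eyes.camera_info(cam);im=eyes.get_image(cam)[:,:,::-1].astype(int)
    m=((im[:,:,0]-im[:,:,2]>1)&(im.max(2)<150)&(im.max(2)>45)).astype(np.uint8)
    P=[]
    for s in(-1,1):
        e=np.array([*(np.array(mid)+s*(L/2)*np.array([np.cos(np.radians(ang)),np.sin(np.radians(ang))])),.012])
        uv=proj(i,e);r=np.linalg.norm(proj(i,e+[0,rad,0])-uv)
        roi=np.zeros_like(m);cv2.circle(roi,tuple(int(x) for x in uv.round()),int(r)+1,1,-1)
        n,lab,st,ce=cv2.connectedComponentsWithStats(m*roi)
        if n<2: P.append(None);print("none",s,uv);continue
        k=1+np.argmax(st[1:,4]);P.append(plane(i,ce[k],.011)[:2]);print(st[k].tolist(),P[-1].round(4))
    if any(p is None for p in P):return None
    d=P[1]-P[0];return (P[0]+P[1])/2,np.degrees(np.arctan2(d[1],d[0])),np.linalg.norm(d)
B={"s1":((.398,.312),102.3,.13),"s2":((.489,-.030),89.2,.13),"l3":((.423,0),90.6,.23),"l4":((.659,-.0583),2.4,.23)}
E
python3 - <<'E'
from h import *
for n in B: print(n,bar("top",*B[n]))
E
```

```text
[216, 260, 3, 3, 5] [0.4117 0.2504]
[164, 269, 4, 7, 19] [0.3846 0.3755]
s1 (array([0.398141, 0.312918]), np.float64(102.24911810464594), np.float64(0.1280442433643141))
[354, 228, 4, 6, 23] [ 0.4879 -0.0958]
[302, 227, 4, 6, 20] [0.49   0.0336]
s2 (array([ 0.48894477, -0.03109655]), np.float64(89.05917454863385), np.float64(0.12943977278636415))
[363, 253, 4, 6, 21] [ 0.4265 -0.1162]
[270, 255, 4, 6, 19] [0.4214 0.1144]
l3 (array([ 0.42397824, -0.00088028]), np.float64(91.25935176460867), np.float64(0.2306329897996975))
[338, 206, 7, 4, 24] [ 0.5456 -0.0617]
[332, 119, 6, 4, 18] [ 0.7767 -0.0508]
l4 (array([ 0.6611697, -0.0562867]), np.float64(2.6989752625750345), np.float64(0.23133292757048884))
```

Call:
{"name": "step_arm", "arguments": {"commands": [[100,[-22,-60,0],-2],[100,[-44,-120,0],-4],[100,[-68,-179,0],-6.8],[100,[-68,-179,0],-6.8],[100,[-68,-179,0],-6.8]]}}

```text
t: 7.95
tool_pos: [0.3966, 0.3108, 0.3698]
tool_rot: [-1.971, -2.446, 0.0]
contact_force: [-0.3, 0.7, -0.5]
opening: 0.0857
grip_force: 0.0
```

```bash
python3 - <<'E'
from h import *
r=bar("wrist",*B["s1"]);print(r)
if r: print(go(r[0],.021,r[1]-90))
print(monitor.get_obs()["tool_pos"])
E
```

```text
none -1 [253.0483982 214.7999578]
[247, 113, 13, 8, 95] [0.3846 0.3733]
None
[0.39735035 0.31108831 0.37033482]
```

Call:
{"name": "step_arm", "arguments": {"commands": [[100,[1,1,60],0],[100,[1,1,120],0],[100,[1,1,160],0],[100,[1,1,182],0],[100,[1,1,194],0],[100,[1,1,194],0],[0,[1,1,194],0],[0,[1,1,194],0],[0,[1,1,194],0],[0,[1,1,194],0],[0,[1,1,194],0],[0,[1,1,194],0]], "squeeze": 70}}

```text
t: 9.5
tool_pos: [0.3977, 0.3121, 0.1772]
tool_rot: [1.971, 2.446, 0.001]
contact_force: [-0.9, -1.1, 4.2]
opening: 0.0129
grip_force: 68.5
```

```bash
python3 - <<'E'
from h import *
o=monitor.get_obs();print({k:np.round(o[k],3) for k in("t","q","tool_pos","contact_force","opening","grip_force")})
cv2.imwrite("pics/w3.png",eyes.get_image("wrist")[:,:,::-1])
E
```

```text
{'t': np.float64(9.5), 'q': array([ 0.518,  0.033,  2.047, -0.   ,  1.061,  0.304]), 'tool_pos': array([0.398, 0.312, 0.177]), 'contact_force': array([-0.854, -1.097,  4.194]), 'opening': np.float64(0.013), 'grip_force': np.float64(68.55)}
```

View pics/w3.png

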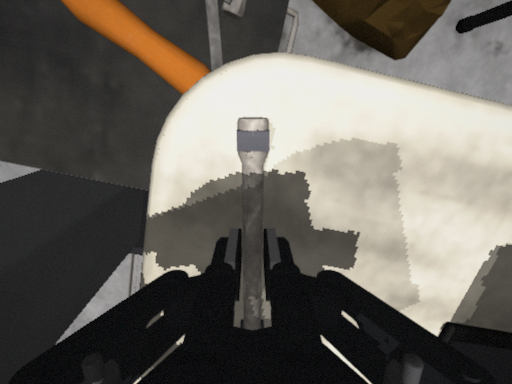

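Call:
{"name": "step_arm", "arguments": {"commands": [[0,[0,0,-20],0],[0,[0,0,-60],0],[0,[0,0,-120],-9],[0,[0,0,-180],-18],[0,[0,0,-193],-27],[0,[0,0,-193],-37],[0,[0,0,-193],-47],[0,[0,0,-193],-57],[0,[0,0,-193],-67],[0,[0,0,-193],-77],[0,[0,0,-193],-78.6],[0,[0,0,-193],-78.6]]}}

```text
t: 11.05
tool_pos: [0.3972, 0.3119, 0.3688]
tool_rot: [0.021, -3.141, 0.001]
contact_force: [-0.1, 0.7, -0.9]
opening: 0.0133
grip_force: 68.6
```

```bash
python3 - <<'E'
from h import *
o=monitor.get_obs();print(o["tool_pos"],o["opening"],o["grip_force"]);print(go((.6035,.189),.36-.155,90.9))
E
```

```text
[0.39723865 0.31188586 0.36880536] 0.013282002261138867 68.5988974571228
(array([-204.6, -125.7,    8.7]), np.float64(-0.1))
```

Call:
{"name": "step_arm", "arguments": {"commands": [[0,[-45,-28,0],0],[0,[-90,-56,0],0],[0,[-140,-86,0],0],[0,[-185,-114,4],0],[0,[-204.5,-126,9],0],[0,[-204.5,-126,9],0],[0,[-204.5,-126,9],0]]}}

```text
t: 11.92
tool_pos: [0.6033, 0.1896, 0.3601]
tool_rot: [0.024, -3.141, -0.0]
contact_force: [0.5, 0.0, -1.4]
opening: 0.013
grip_force: 70.5
```

```bash
python3 - <<'E'
from h import *
o=monitor.get_obs();i=eyes.camera_info("wrist");im=eyes.get_image("wrist")[:,:,::-1];cv2.imwrite("pics/w4.png",cv2.resize(im,(800,600),interpolation=cv2.INTER_CUBIC))
print(o["tool_pos"],o["tool_rot"],o["opening"],o["grip_force"]);np.savez("w4.npz",K=i["camera_matrix"],T=i["extrinsics"])
E
```

```text
[0.6033326  0.189591   0.36011471] [ 2.39726790e-02 -3.14052810e+00 -3.32416364e-04] 0.013002310319983562 70.49098491668701
```

View pics/w4.png

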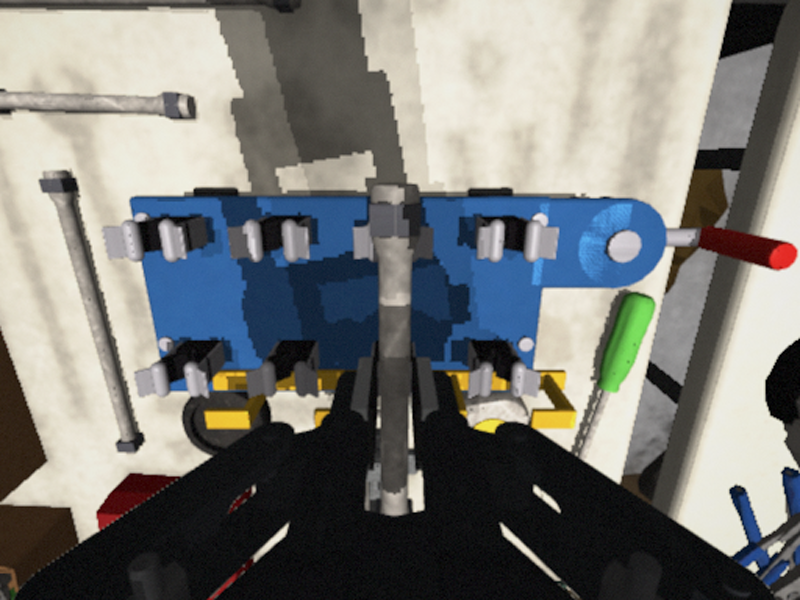

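```bash
python3 - <<'E'
from h import *
d=np.load("w4.npz");i={"camera_matrix":d["K"],"extrinsics":d["T"]};s=1.5625
for n,uv in {"c2a":(253,239),"c2b":(294,236),"c4a":(497,239),"c4b":(533,238),"c1b":(172,238),"c1back_b":(195,379),"c1back_a":(155,381),"c4backa":(484,375),"c4backb":(520,373)}.items(): print(n,plane(i,np.array(uv)/s,.1185).round(4))
print("knob",plane(i,np.array((624,246))/s,.083).round(4),"bolts",[plane(i,np.array(u)/s,.08).round(4) for u in((540,220),(142,218),(166,345),(526,344))])
for uv in ((395,222),(397,290),(397,500)):print("bar",plane(i,np.array(uv)/s,.192+.008).round(4))
print("front edge",plane(i,np.array((330,197))/s,.08), "left/right",plane(i,np.array((138,260))/s,.08),plane(i,np.array((541,300))/s,.08),plane(i,np.array((666,246))/s,.08))
E
```

```text
c2a [0.5632 0.1169 0.1185]
c2b [0.5614 0.138  0.1185]
c4a [0.5613 0.2423 0.1185]
c4b [0.5606 0.2607 0.1185]
c1b [0.5633 0.0753 0.1185]
c1back_b [0.6451 0.076  0.1185]
c1back_a [0.6467 0.0528 0.1185]
c4backa [0.6401 0.2422 0.1185]
c4backb [0.6385 0.2627 0.1185]
knob [0.571  0.3284 0.083 ] bolts [array([0.5566, 0.2768, 0.08  ]), array([0.559 , 0.0386, 0.08  ]), array([0.6423, 0.0398, 0.08  ]), array([0.638 , 0.2778, 0.08  ])]
bar [0.5415 0.1893 0.2   ]
bar [0.5637 0.1903 0.2   ]
bar [0.6508 0.1918 0.2   ]
front edge [0.54499962 0.1514239  0.08      ] left/right [0.58479378 0.03162662 0.08      ] [0.60717414 0.28379547 0.08      ] [0.5711933  0.35577887 0.08      ]
```

Call:
{"name": "step_arm", "arguments": {"commands": [[0,[4,-1,20],0],[0,[4,-1,45],0],[0,[4,-1,60],0],[0,[4,-1,64],0],[0,[4,-1,67],0],[0,[4,-1,70],0],[0,[4,-1,73],0],[0,[4,-1,75],0],[0,[4,-1,76],0]]}}

```text
t: 13.1
tool_pos: [0.601, 0.1884, 0.2882]
tool_rot: [-0.025, 3.136, 0.002]
contact_force: [-1.9, 1.3, 6.0]
opening: 0.0126
grip_force: 71.7
```

Call:
{"name": "step_arm", "arguments": {"commands": [[0,[0,0,2],0],[0,[0,0,4],0],[0,[0,0,5],0],[0,[0,0,5],0]]}}

```text
t: 13.6
tool_pos: [0.6008, 0.1885, 0.2811]
tool_rot: [-0.024, 3.137, 0.002]
contact_force: [2.9, 3.4, 4.9]
opening: 0.0129
grip_force: 71.6
```

Call:
{"name": "step_arm", "arguments": {"commands": [[0,[0,0,1.5],0],[0,[0,0,3],0],[0,[0,0,3],0]]}}

```text
t: 13.98
tool_pos: [0.6009, 0.1886, 0.281]
tool_rot: [-0.025, 3.138, 0.002]
contact_force: [-4.3, 2.1, 16.3]
opening: 0.0129
grip_force: 72.9
```

Call:
{"name": "step_arm", "arguments": {"commands": [[0,[0,0,2],0],[0,[0,0,3],0],[0,[0,0,3],0]]}}

```text
t: 14.35
tool_pos: [0.6011, 0.1887, 0.2808]
tool_rot: [-0.025, 3.138, 0.001]
contact_force: [-10.6, 0.1, 29.0]
opening: 0.0129
grip_force: 74.1
```

Call:
{"name": "step_arm", "arguments": {"commands": [[0,[0,0,-5],0],[45,[0,0,-5],0],[45,[0,0,-5],0],[45,[0,0,-5],0],[45,[0,0,-40],0],[45,[0,0,-90],0],[45,[0,0,-95],0],[45,[0,0,-95],0]]}}

```text
t: 15.35
tool_pos: [0.5998, 0.188, 0.3682]
tool_rot: [0.024, -3.141, 0.0]
contact_force: [0.9, -0.5, -0.5]
opening: 0.0387
grip_force: 0.0
```

```bash
python3 - <<'E'
from h import *
for n in list(B)[1:]:print(n,bar("top",*B[n]))
im=eyes.get_image("scene")[:,:,::-1];cv2.imwrite("pics/s1.png",cv2.resize(im[150:300,140:340],None,fx=4,fy=4,interpolation=cv2.INTER_CUBIC))
o=monitor.get_obs();print(o["tool_pos"],o["q"]);print(go((.489,-.031),.23,-0.9))
E
```

```text
[354, 228, 4, 6, 22] [ 0.4879 -0.096 ]
[302, 227, 4, 6, 21] [0.4902 0.0338]
s2 (array([ 0.48905606, -0.03107281]), np.float64(89.00357023397245), np.float64(0.1298195833955033))
[363, 253, 4, 6, 21] [ 0.4265 -0.1162]
none 1 [271.40748449 256.97010284]
l3 None
[338, 206, 7, 4, 26] [ 0.5459 -0.0616]
[332, 119, 6, 4, 19] [ 0.7769 -0.0512]
l4 (array([ 0.66142588, -0.05642213]), np.float64(2.577951462723892), np.float64(0.23118727859432817))
[0.5993954  0.18800628 0.36601821] [ 1.85558238e-01  8.69243218e-02  1.64221423e+00 -6.41637691e-05
  1.41627931e+00 -1.40085406e+00]
(array([ 113.9, -217.3,  -18.4]), np.float64(-88.2))
```

View pics/s1.png

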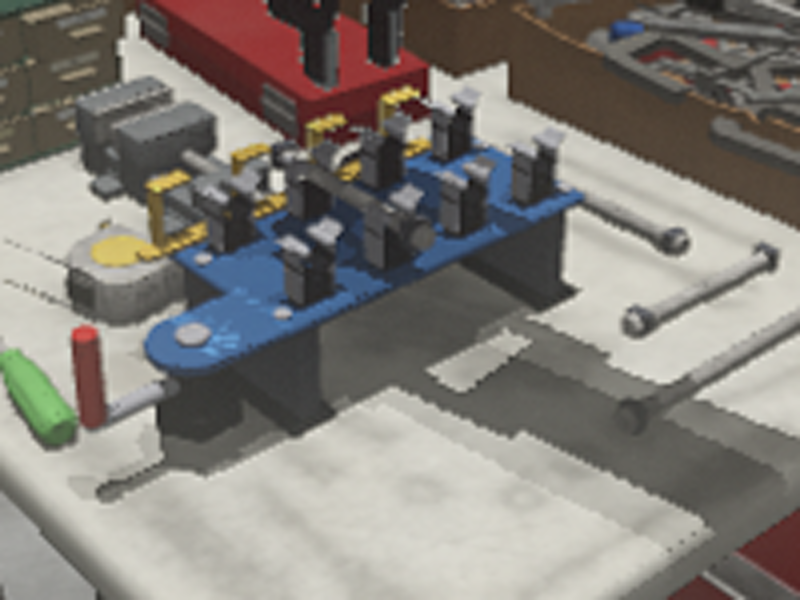

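Call:
{"name": "step_arm", "arguments": {"commands": [[100,[20,-40,0],10],[100,[40,-80,0],20],[100,[60,-120,0],30],[100,[80,-160,0],40],[100,[100,-190,0],50],[100,[114,-217,0],60],[100,[114,-217,0],70],[100,[114,-217,20],80],[100,[114,-217,40],90],[100,[114,-217,60],91.8],[100,[114,-217,60],91.8]]}}

```text
t: 16.92
tool_pos: [0.4882, -0.0304, 0.3054]
tool_rot: [-2.235, -2.201, 0.005]
contact_force: [0.3, -0.4, 0.2]
opening: 0.0855
grip_force: 0.0
```

```bash
python3 - <<'E'
from h import *
i=eyes.camera_info("wrist");print(go((.489,-.031),.0215,-1.0))
print(bar("wrist",*B["s2"]), bar("top",*B["s2"]))
E
```

```text
(array([ -0.7,   1.6, 128.9]), np.float64(0.1))
[248, 238, 12, 8, 65] [ 0.4874 -0.0992]
[247, 116, 15, 10, 141] [0.4897 0.0333]
none -1 [355.20877118 230.50443746]
[302, 227, 4, 6, 20] [0.49   0.0336]
(array([ 0.48854427, -0.03298106]), np.float64(88.9989193003229), np.float64(0.13251616246538223)) None
```

Bar 2 unmoved; descend and grip.

Call:
{"name": "step_arm", "arguments": {"commands": [[100,[-1,1,50],0],[100,[-1,1,95],0],[100,[-1,1,118],0],[100,[-1,1,128.5],0],[100,[-1,1,128.5],0],[0,[-1,1,128.5],0],[0,[-1,1,128.5],0],[0,[-1,1,128.5],0],[0,[-1,1,128.5],0],[0,[-1,1,128.5],0],[0,[-1,1,128.5],0]]}}

```text
t: 18.4
tool_pos: [0.4905, -0.0317, 0.1806]
tool_rot: [2.239, 2.204, 0.0]
contact_force: [-2.6, 0.2, 5.3]
opening: 0.0128
grip_force: 68.5
```

Call:
{"name": "step_arm", "arguments": {"commands": [[0,[0,0,-20],0],[0,[0,0,-70],0],[0,[0,0,-120],-10],[0,[0,0,-170],-20],[0,[0,0,-190],-30],[0,[0,0,-190],-40],[0,[0,0,-190],-50],[0,[0,0,-190],-60],[0,[0,0,-190],-70],[0,[0,0,-190],-80],[0,[0,0,-190],-90],[0,[0,0,-190],-91.8]]}}

```text
t: 19.9
tool_pos: [0.49, -0.0316, 0.3691]
tool_rot: [0.024, -3.14, -0.0]
contact_force: [-0.7, 0.2, -1.4]
opening: 0.0125
grip_force: 68.6
```

```bash
python3 - <<'E'
from h import *
o=monitor.get_obs();print(o["tool_pos"],o["opening"],o["grip_force"]);print(go((.6025,.1275),.36-.155,90.9))
E
```

```text
[ 0.4900404  -0.03159929  0.36908077] 0.012519733818255304 68.60512018203735
(array([-114.9,  157.3,    9. ]), np.float64(-0.0))
```

Call:
{"name": "step_arm", "arguments": {"commands": [[0,[-25,35,0],0],[0,[-60,85,0],0],[0,[-95,130,0],0],[0,[-115,157,5],0],[0,[-115,157,9],0],[0,[-115,157,9],0],[0,[-115,157,9],0]]}}

```text
t: 20.78
tool_pos: [0.6024, 0.1262, 0.3609]
tool_rot: [0.022, -3.141, 0.0]
contact_force: [-0.7, -0.2, -1.6]
opening: 0.0126
grip_force: 68.8
```

```bash
python3 - <<'E'
from h import *
o=monitor.get_obs();i=eyes.camera_info("wrist");im=eyes.get_image("wrist")[:,:,::-1];cv2.imwrite("pics/w5.png",cv2.resize(im,(800,600),interpolation=cv2.INTER_CUBIC))
print(o["tool_pos"],o["opening"],o["grip_force"]);np.savez("w5.npz",K=i["camera_matrix"],T=i["extrinsics"])
E
```

```text
[0.60236269 0.1261905  0.36090573] 0.012603458112105887 68.78470301628113
```

View pics/w5.png

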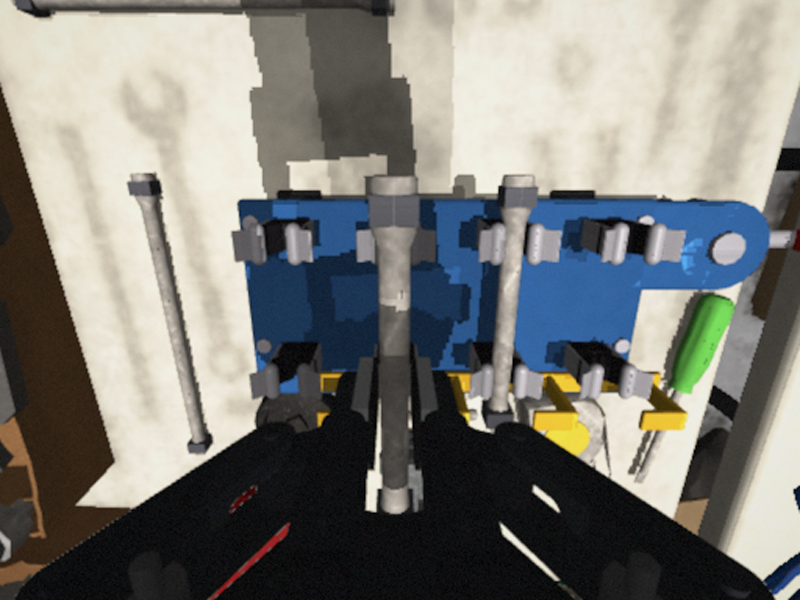

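Call:
{"name": "step_arm", "arguments": {"commands": [[0,[0,0.5,20],0],[0,[0,0.5,45],0],[0,[0,0.5,58],0],[0,[0,0.5,62],0],[0,[0,0.5,65],0],[0,[0,0.5,68],0],[0,[0,0.5,71],0],[0,[0,0.5,74],0],[0,[0,0.5,77],0],[0,[0,0.5,79],0],[0,[0,0.5,79],0]]}}

```text
t: 22.2
tool_pos: [0.6038, 0.1272, 0.2845]
tool_rot: [-0.024, 3.137, -0.002]
contact_force: [-1.7, -4.1, 7.6]
opening: 0.0128
grip_force: 69.8
```

Call:
{"name": "step_arm", "arguments": {"commands": [[0,[0,0,2],0],[0,[0,0,3],0],[0,[0,0,3],0]]}}

```text
t: 22.58
tool_pos: [0.604, 0.1273, 0.2843]
tool_rot: [-0.025, 3.138, -0.002]
contact_force: [-8.8, -4.7, 19.5]
opening: 0.0128
grip_force: 70.9
```

Call:
{"name": "step_arm", "arguments": {"commands": [[0,[0,0,2],0],[0,[0,0,3],0],[0,[0,0,3],0]]}}

```text
t: 22.95
tool_pos: [0.6042, 0.1273, 0.2842]
tool_rot: [-0.025, 3.138, -0.003]
contact_force: [-16.0, -4.9, 31.9]
opening: 0.0124
grip_force: 72.1
```

Call:
{"name": "step_arm", "arguments": {"commands": [[0,[0,0,-6],0],[40,[0,0,-6],0],[40,[0,0,-6],0],[40,[0,0,-6],0],[40,[0,0,-40],0],[40,[0,0,-90],0],[40,[0,0,-95],0],[40,[0,0,-95],0]]}}

```text
t: 23.95
tool_pos: [0.6028, 0.1278, 0.3709]
tool_rot: [-0.025, 3.141, 0.0]
contact_force: [0.5, -0.3, -0.3]
opening: 0.0345
grip_force: 0.0
```

```bash
python3 - <<'E'
from h import *
print(bar("top",*B["l4"]))
o=monitor.get_obs();print(o["tool_pos"],o["q"]);print(go((.661,-.0563),.20,92.6))
E
```

```text
[338, 206, 7, 4, 25] [ 0.5458 -0.0612]
[332, 119, 6, 4, 18] [ 0.7767 -0.0508]
(array([ 0.66125122, -0.05602972]), np.float64(2.5736179161924384), np.float64(0.23114641466167668))
[0.60245809 0.12769205 0.3694737 ] [ 8.80496181e-02  5.53370646e-02  1.66954874e+00  1.87820659e-04
  1.41874600e+00 -1.49854114e+00]
(array([ -55.7, -184.9,   14.4]), np.float64(-1.7))
```

Call:
{"name": "step_arm", "arguments": {"commands": [[80,[-15,-50,0],0],[80,[-30,-100,0],0],[80,[-45,-150,10],-1],[80,[-56,-185,50],-1.7],[80,[-56,-185,100],-1.7],[80,[-56,-185,150],-1.7],[80,[-56,-185,180],-1.7],[80,[-56,-185,194],-1.7],[80,[-56,-185,194],-1.7],[80,[-56,-185,194],-1.7]]}}

```text
t: 25.25
tool_pos: [0.6624, -0.0565, 0.1785]
tool_rot: [-0.071, 3.138, -0.001]
contact_force: [0.1, -0.0, 0.3]
opening: 0.0685
grip_force: 0.0
```

Call:
{"name": "step_arm", "arguments": {"commands": [[0,[0,0,0],0],[0,[0,0,0],0],[0,[0,0,0],0],[0,[0,0,0],0],[0,[0,0,0],0],[0,[0,0,0],0]], "squeeze": 80}}

```text
t: 26.0
tool_pos: [0.662, -0.0566, 0.1779]
tool_rot: [-0.071, 3.14, -0.0]
contact_force: [-1.2, -0.2, 6.6]
opening: 0.0124
grip_force: 78.4
```

Call:
{"name": "step_arm", "arguments": {"commands": [[0,[0,0,-15],0],[0,[0,0,-60],0],[0,[0,0,-110],0],[0,[0,0,-160],0],[0,[0,0,-185],0],[0,[0,0,-185],0]]}}

```text
t: 26.75
tool_pos: [0.6621, -0.0565, 0.3651]
tool_rot: [-0.071, 3.135, -0.002]
contact_force: [-0.2, 0.1, -2.4]
opening: 0.0128
grip_force: 78.3
```

```bash
python3 - <<'E'
from h import *
o=monitor.get_obs();print(o["tool_pos"],o["opening"],o["grip_force"]);print(go((.6035,.0655),.36-.155,90.9))
E
```

```text
[ 0.66207374 -0.05648738  0.3650861 ] 0.012829538179671642 78.33325624465942
(array([ 53. , 124.5,   4.6]), np.float64(1.7))
```

Call:
{"name": "step_arm", "arguments": {"commands": [[0,[18,40,0],0.5],[0,[38,85,0],1.2],[0,[53,118,3],1.7],[0,[54,124.5,5],1.7],[0,[54,124.5,5],1.7],[0,[54,124.5,5],1.7]]}}

```text
t: 27.5
tool_pos: [0.6024, 0.0646, 0.3561]
tool_rot: [0.023, -3.141, 0.001]
contact_force: [-0.6, -0.7, -2.9]
opening: 0.0126
grip_force: 78.6
```

```bash
python3 - <<'E'
from h import *
o=monitor.get_obs();i=eyes.camera_info("wrist");im=eyes.get_image("wrist")[:,:,::-1];cv2.imwrite("pics/w6.png",cv2.resize(im,(800,600),interpolation=cv2.INTER_CUBIC))
print(o["tool_pos"],o["opening"],o["grip_force"])
E
```

```text
[0.60237179 0.06459736 0.3561401 ] 0.012577303537578709 78.58363151550293
```

View pics/w6.png

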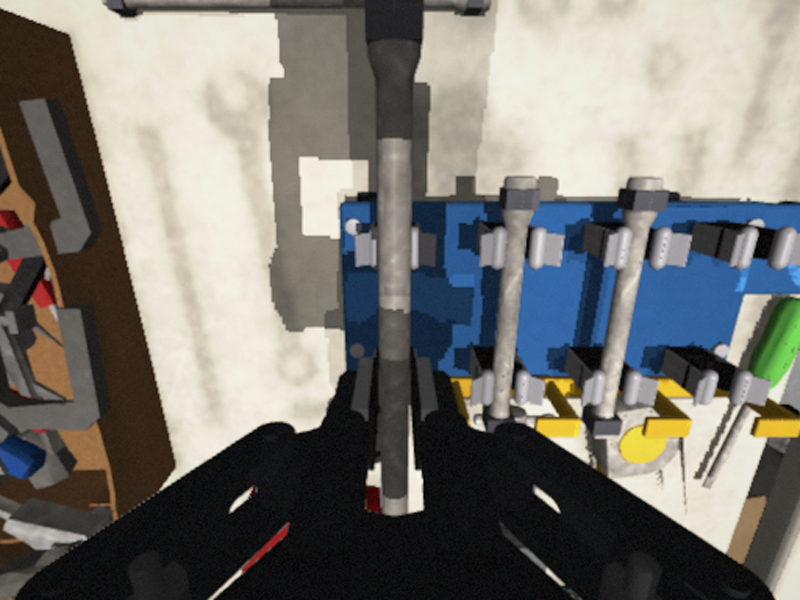

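Call:
{"name": "step_arm", "arguments": {"commands": [[0,[0,0,20],0],[0,[0,0,45],0],[0,[0,0,56],0],[0,[0,0,60],0],[0,[0,0,63],0],[0,[0,0,66],0],[0,[0,0,69],0],[0,[0,0,72],0],[0,[0,0,75],0],[0,[0,0,77],0],[0,[0,0,77],0]]}}

```text
t: 28.92
tool_pos: [0.6031, 0.0651, 0.2818]
tool_rot: [-0.024, 3.137, -0.002]
contact_force: [2.5, -3.1, 5.2]
opening: 0.0127
grip_force: 79.3
```

Call:
{"name": "step_arm", "arguments": {"commands": [[0,[0,0,2],0],[0,[0,0,3.5],0],[0,[0,0,3.5],0]]}}

```text
t: 29.3
tool_pos: [0.6033, 0.0652, 0.2816]
tool_rot: [-0.025, 3.138, -0.002]
contact_force: [-6.7, -3.5, 20.1]
opening: 0.0127
grip_force: 81.1
```

Call:
{"name": "step_arm", "arguments": {"commands": [[0,[0,0,2],0],[0,[0,0,3],0],[0,[0,0,3],0]]}}

```text
t: 29.68
tool_pos: [0.6035, 0.0652, 0.2815]
tool_rot: [-0.025, 3.138, -0.002]
contact_force: [-15.4, -3.6, 32.9]
opening: 0.0125
grip_force: 82.4
```

Call:
{"name": "step_arm", "arguments": {"commands": [[0,[0,0,-6],0],[40,[0,0,-6],0],[40,[0,0,-6],0],[40,[0,0,-6],0],[40,[0,0,-40],0],[40,[0,0,-90],0],[40,[0,0,-95],0],[40,[0,0,-95],0]]}}

```text
t: 30.68
tool_pos: [0.602, 0.0656, 0.3683]
tool_rot: [-0.025, 3.141, 0.0]
contact_force: [-1.3, 0.1, -0.2]
opening: 0.0339
grip_force: 0.0
```

```bash
python3 - <<'E'
from h import *
print(bar("top",*B["l3"]))
o=monitor.get_obs();print(o["tool_pos"],o["q"]);print(go((.424,-.0005),.20,1.2))
E
```

```text
none -1 [364.248361   256.47731519]
[270, 255, 4, 6, 17] [0.4216 0.1139]
None
[0.60173251 0.06552484 0.36696519] [-1.44574246e-02  3.26397955e-02  1.69724014e+00  1.64003254e-04
  1.41389318e+00 -1.60095717e+00]
(array([178.7, -63.2,  12.3]), np.float64(89.7))
```

Call:
{"name": "step_arm", "arguments": {"commands": [[100,[25,-10,0],10],[100,[55,-20,0],20],[100,[85,-30,0],30],[100,[115,-40,0],40],[100,[145,-52,0],50],[100,[170,-60,0],60],[100,[178.5,-63,0],70],[100,[178.5,-63,20],80],[100,[178.5,-63,50],89.7],[100,[178.5,-63,80],89.7],[100,[178.5,-63,80],89.7]]}}

```text
t: 32.1
tool_pos: [0.4228, 0.0, 0.2839]
tool_rot: [-2.193, -2.239, 0.008]
contact_force: [-0.1, 0.4, 0.5]
opening: 0.0856
grip_force: 0.0
```

```bash
python3 - <<'E'
from h import *
print(bar("top",*B["l3"]))
print(bar("wrist",*B["l3"]));print(go((.424,-.0005),.0215,1.2))
E
```

```text
none -1 [364.248361   256.47731519]
[270, 255, 4, 6, 17] [0.4216 0.1139]
None
[246, 288, 13, 8, 98] [ 0.425 -0.12 ]
[245, 53, 18, 14, 222] [0.4214 0.1143]
(array([ 0.42322235, -0.0028392 ]), np.float64(90.88405350509443), np.float64(0.23427595152294486))
(array([ -0.3,  -0.2, 111.3]), np.float64(0.0))
```

Call:
{"name": "step_arm", "arguments": {"commands": [[100,[0,0,50],0],[100,[0,0,85],0],[100,[0,0,102],0],[100,[0,0,109],0],[100,[0,0,109],0],[0,[0,0,109],0],[0,[0,0,109],0],[0,[0,0,109],0],[0,[0,0,109],0],[0,[0,0,109],0],[0,[0,0,109],0]]}}

```text
t: 33.58
tool_pos: [0.4248, -0.0004, 0.18]
tool_rot: [-2.198, -2.244, 0.0]
contact_force: [-2.4, 0.2, 5.1]
opening: 0.0123
grip_force: 78.3
```

Call:
{"name": "step_arm", "arguments": {"commands": [[0,[0,0,-20],0],[0,[0,0,-70],0],[0,[0,0,-120],-10],[0,[0,0,-170],-20],[0,[0,0,-190],-30],[0,[0,0,-190],-40],[0,[0,0,-190],-50],[0,[0,0,-190],-60],[0,[0,0,-190],-70],[0,[0,0,-190],-80],[0,[0,0,-190],-89.7],[0,[0,0,-190],-89.7]]}}

```text
t: 35.08
tool_pos: [0.4243, -0.0003, 0.3683]
tool_rot: [0.021, -3.14, -0.001]
contact_force: [0.1, -0.3, -2.3]
opening: 0.0123
grip_force: 78.7
```

```bash
python3 - <<'E'
from h import *
o=monitor.get_obs();print(o["tool_pos"],o["opening"],o["grip_force"]);print(go((.6006,.2515),.365-.155,90.9))
E
```

```text
[ 4.24280234e-01 -2.75121830e-04  3.68256784e-01] 0.012336236426522582 78.72228384017944
(array([-179.7,  249.3,    3. ]), np.float64(-0.1))
```

Call:
{"name": "step_arm", "arguments": {"commands": [[0,[-25,35,0],0],[0,[-55,78,0],0],[0,[-90,125,0],0],[0,[-125,174,0],0],[0,[-160,222,2],0],[0,[-178,247,3],0],[0,[-180,249,3],0],[0,[-180,249,3],0],[0,[-180,249,3],0]]}}

```text
t: 36.2
tool_pos: [0.6003, 0.2505, 0.3663]
tool_rot: [0.022, -3.141, 0.001]
contact_force: [0.8, -0.3, -2.7]
opening: 0.0124
grip_force: 79.0
```

```bash
python3 - <<'E'
from h import *
o=monitor.get_obs();i=eyes.camera_info("wrist");im=eyes.get_image("wrist")[:,:,::-1];cv2.imwrite("pics/w7.png",cv2.resize(im,(800,600),interpolation=cv2.INTER_CUBIC))
print(o["tool_pos"],o["opening"],o["grip_force"])
E
```

```text
[0.60026505 0.25053524 0.36625057] 0.012420100296391868 78.95204544067383
```

View pics/w7.png

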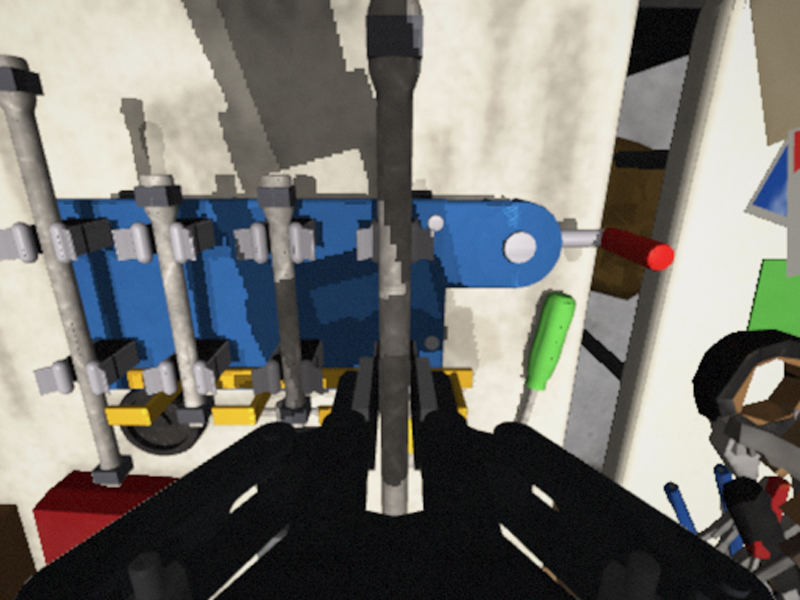

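Call:
{"name": "step_arm", "arguments": {"commands": [[0,[0,0.5,25],0],[0,[0,0.5,50],0],[0,[0,0.5,63],0],[0,[0,0.5,67],0],[0,[0,0.5,70],0],[0,[0,0.5,73],0],[0,[0,0.5,76],0],[0,[0,0.5,79],0],[0,[0,0.5,82],0],[0,[0,0.5,84],0],[0,[0,0.5,84],0]]}}

```text
t: 37.62
tool_pos: [0.6018, 0.2514, 0.2842]
tool_rot: [-0.024, 3.137, -0.002]
contact_force: [2.8, -4.8, 3.3]
opening: 0.0122
grip_force: 79.9
```

Call:
{"name": "step_arm", "arguments": {"commands": [[0,[0,0,2],0],[0,[0,0,3.5],0],[0,[0,0,3.5],0]]}}

```text
t: 38.0
tool_pos: [0.602, 0.2514, 0.2839]
tool_rot: [-0.024, 3.137, -0.002]
contact_force: [-5.6, -7.9, 16.5]
opening: 0.0116
grip_force: 81.1
```

Call:
{"name": "step_arm", "arguments": {"commands": [[0,[0,0,2],0],[0,[0,0,3.5],0],[0,[0,0,3.5],0]]}}

```text
t: 38.38
tool_pos: [0.6021, 0.2515, 0.2837]
tool_rot: [-0.025, 3.138, -0.003]
contact_force: [-13.3, -11.5, 28.5]
opening: 0.012
grip_force: 82.5
```

Call:
{"name": "step_arm", "arguments": {"commands": [[0,[0,0,-6],0],[40,[0,0,-6],0],[40,[0,0,-6],0],[40,[0,0,-6],0],[40,[0,0,-40],0],[40,[0,0,-90],0],[40,[0,0,-95],0],[40,[0,0,-95],0]]}}

```text
t: 39.38
tool_pos: [0.6006, 0.2522, 0.3706]
tool_rot: [-0.025, 3.141, 0.001]
contact_force: [-0.4, -0.8, -0.8]
opening: 0.0338
grip_force: 0.0
```

```bash
python3 - <<'E'
from h import *
im=eyes.get_image("scene")[:,:,::-1];cv2.imwrite("pics/s2.png",cv2.resize(im[150:300,140:340],None,fx=4,fy=4,interpolation=cv2.INTER_CUBIC))
o=monitor.get_obs();print(o["tool_pos"],o["q"]);print(go((.5687,.3945),.20,5.5))
E
```

```text
[0.60034323 0.25202134 0.3691341 ] [ 2.83213753e-01  1.36697957e-01  1.58311446e+00  1.88674483e-04
  1.42354163e+00 -1.30340802e+00]
(array([ 29.4, 143. ,  14.1]), np.float64(85.4))
```

View pics/s2.png

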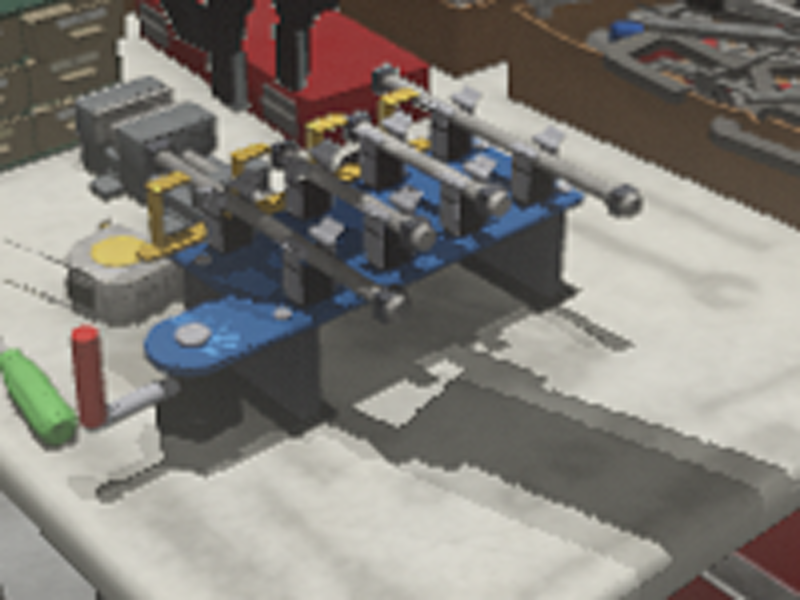

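Call:
{"name": "step_arm", "arguments": {"commands": [[75,[5,20,0],10],[75,[10,40,0],20],[75,[15,60,0],30],[75,[20,85,0],40],[75,[25,110,0],50],[75,[29,135,0],60],[75,[29,143,0],70],[75,[29,143,0],80],[75,[29,143,20],85.4],[75,[29,143,40],85.4],[75,[29,143,40],85.4]]}}

```text
t: 40.8
tool_pos: [0.5684, 0.3939, 0.3256]
tool_rot: [-2.109, -2.325, 0.011]
contact_force: [0.1, 0.3, -0.0]
opening: 0.0643
grip_force: 0.0
```

```bash
python3 - <<'E'
from h import *
print(go((.5687,.3945),.251-.155,5.5))
E
```

```text
(array([ 0.8,  0.9, 74.6]), np.float64(0.1))
```

Call:
{"name": "step_arm", "arguments": {"commands": [[75,[1,1,40],0],[75,[1,1,65],0],[75,[1,1,75],0],[75,[1,1,75],0],[0,[1,1,75],0],[0,[1,1,75],0],[0,[1,1,75],0],[0,[1,1,75],0],[0,[1,1,75],0],[0,[1,1,75],0]], "squeeze": 50}}

```text
t: 42.05
tool_pos: [0.5706, 0.3958, 0.2568]
tool_rot: [2.112, 2.325, 0.002]
contact_force: [-1.6, -0.4, 5.6]
opening: 0.0145
grip_force: 48.7
```

```bash
python3 - <<'E'
from h import *
o=monitor.get_obs();print(o["tool_pos"],o["opening"],o["grip_force"],o["contact_force"])
Rm=R.from_rotvec(o["tool_rot"]).as_matrix();C=np.array([.572,.328]);v=o["tool_pos"][:2]-C
p0=np.degrees(np.arctan2(v[1],-v[0]));print(p0,np.linalg.norm(v))
for k in range(1,13):
    f=np.radians(p0+(-2-p0)*k/12);d=np.array([*(C+.0675*np.array([-np.cos(f),np.sin(f)])),o["tool_pos"][2]])-o["tool_pos"]
    print(np.round(Rm.T@d*1000,1)[:2],round(np.degrees(f)-p0,1))
E
```

```text
[0.57061653 0.39581545 0.25680502] 0.014513313254652792 48.689194321632385 [-1.6111561  -0.43370152  5.56842693]
88.83129961027277 0.06782956458526213
[-0.2 -8.9] -7.6
[ -1.3 -17.8] -15.1
[ -3.6 -26.4] -22.7
[ -6.9 -34.7] -30.3
[-11.4 -42.4] -37.8
[-16.8 -49.5] -45.4
[-23.  -55.8] -53.0
[-30.1 -61.2] -60.6
[-37.8 -65.7] -68.1
[-46.1 -69.1] -75.7
[-54.7 -71.4] -83.3
[-63.5 -72.5] -90.8
```

Call:
{"name": "step_arm", "arguments": {"commands": [[0,[-0.2,-8.9,0],-7.6],[0,[-1.3,-17.8,0],-15.1],[0,[-3.6,-26.4,0],-22.7],[0,[-6.9,-34.7,0],-30.3],[0,[-11.4,-42.4,0],-37.8],[0,[-16.8,-49.5,0],-45.4],[0,[-23,-55.8,0],-53],[0,[-30.1,-61.2,0],-60.6],[0,[-37.8,-65.7,0],-68.1],[0,[-46.1,-69.1,0],-75.7],[0,[-54.7,-71.4,0],-83.3],[0,[-63.5,-72.5,0],-90.8]]}}

```text
t: 43.55
tool_pos: [0.5029, 0.3262, 0.2567]
tool_rot: [0.18, -3.132, -0.003]
contact_force: [-10.8, 1.3, 11.6]
opening: 0.0147
grip_force: 49.9
```

Call:
{"name": "step_arm", "arguments": {"commands": [[0,[0,0,0],0],[0,[0,0,0],0],[0,[0,0,0],0]]}}

```text
t: 43.92
tool_pos: [0.503, 0.3261, 0.2567]
tool_rot: [0.173, -3.131, -0.001]
contact_force: [-12.1, 0.2, 13.4]
opening: 0.0145
grip_force: 50.0
```

```bash
python3 - <<'E'
from h import *
o=monitor.get_obs();print(o["tool_pos"],o["opening"],o["grip_force"],o["contact_force"],o["wrist_torque"])
C=np.array([.572,.328]);v=o["tool_pos"][:2]-C
print(np.degrees(np.arctan2(v[1],-v[0])),np.linalg.norm(v))
E
```

```text
[0.50295805 0.32612905 0.25673818] 0.014459941628984055 49.954052567481995 [-12.08661336   0.19798635  13.36081384] [0.02868051 1.84620095 0.07160093]
-1.5522664978322902 0.06906730000254825
```

Call:
{"name": "step_arm", "arguments": {"commands": [[50,[0,0,0],0],[50,[0,0,0],0],[50,[0,0,0],0],[50,[0,0,-40],0],[50,[0,0,-90],0],[50,[40,0,-140],0],[50,[80,0,-150],0],[50,[100,0,-150],0],[50,[100,0,-150],0]]}}

```text
t: 45.05
tool_pos: [0.404, 0.3143, 0.4056]
tool_rot: [-0.174, 3.136, 0.0]
contact_force: [0.5, 0.6, -0.3]
opening: 0.0429
grip_force: 0.0
```

```bash
python3 - <<'E'
from h import *
a=eyes.get_image("top")[:,:,::-1];i=eyes.camera_info("top")
a=cv2.resize(a[130:240,150:340],None,fx=4,fy=4,interpolation=cv2.INTER_CUBIC)[:300]
b=eyes.get_image("scene")[:,:,::-1];b=cv2.resize(b[165:240,145:335],None,fx=4,fy=4,interpolation=cv2.INTER_CUBIC)
cv2.imwrite("pics/f.png",np.vstack([a,b]))
o=monitor.get_obs();print(o["t"],o["tool_pos"],o["contact_force"])
E
```

```text
45.15 [0.40519237 0.31441244 0.40515542] [ 0.52940065  0.01545047 -0.28004378]
```

View pics/f.png

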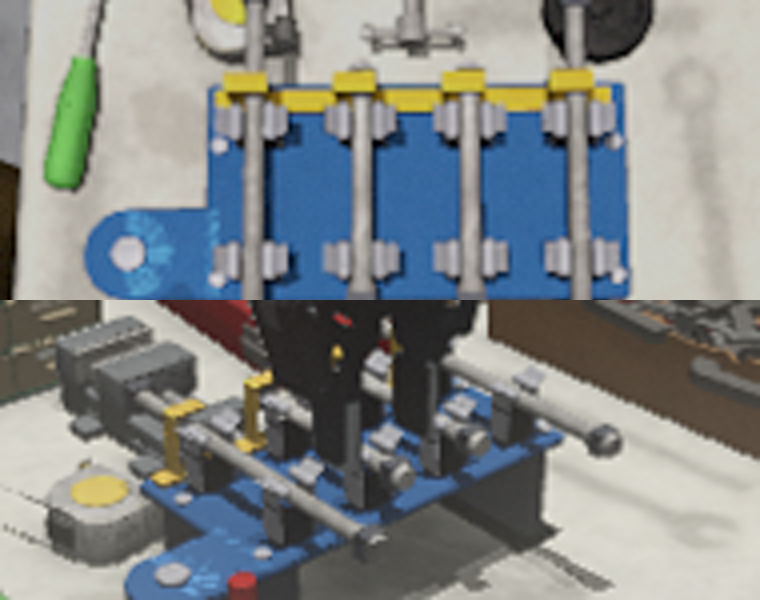

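```bash
python3 -c "
from station import finish_job;print(finish_job())"
```

```text
the job is handed in; nothing more can be done
None
```

All four extension bars are pressed home in their own clip stations, the keeper's hooks are closed over them, the gripper is clear of everything, and the job is handed in; no verdict came back.

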